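Set the rocking saddle block on its foot

ROBOT

A 6-joint arm with a two-finger parallel gripper is mounted at the origin on the work surface. World frame = base frame: x ahead of the robot, y to its left, z up, the work surface at z = 0. Lengths are in m, angles in rad, forces in N, time in s.
With the tool pointing down it reaches from about 0.25 to 0.725 m from the base axis. Payload 4 kg.
Tool frame: the origin (TCP) lies midway between the tips of the shut fingers; the grasp point (between the pads) lies bot.tcp_to_grasp behind it (bot.tcp_to_grasp is the distance from the TCP to the grasp point, in m); z points along the fingers, y is the line along which they close (so a half turn about z gives the same grasp; the last joint's range is limited). The gripper opens to 85 mm and grips with 20 to 120 N. Pads are 22 mm wide; open, the fingers measure 114 mm over their backs; the gripper's body (76 mm by 85 mm) begins 54 mm behind the grasp point. The pads swing forward as they close: fully open they stand 13 mm farther back than shut.
Start: joints at [-1.23, 0.241, 0.005, 1.335, 0, 1.571], TCP at [0.167, -0.471, 0.231] pointing down, gripper open.
Joint ranges: [-2.72, 2.72], [-1.05, 1.87], [-1.09, 1.28], [-1.99, 2.15], [-1.42, 1.44], [-3.14, 3.14]. Speed limits (rad/s): [2.79, 2.79, 3.14, 3.14, 3.14, 3.14].

INTERFACE

Orientations are given as a unit quaternion [x, y, z, w].
In Python, from workcell import readout, camera, bot gives the robot as it stands. The module is installed in compiled form; this text tells all that it offers.
- The arm moves only by the tool jog_arm, never from a script. Its argument "motion" is a list of rows, each an object of numbers: "x", "y", "z": the shift along the tool's x, y, z in mm; "spin": the turn about the tool's z in degrees; "fingers": the closure, from -1 (fully open) to 1 (shut). A call has 1 to 8 rows; each row is the pose to reach, as a shift and turn from the pose commanded when the call began, along the tool's axes at that moment; what a row does not reach only later rows make up. A row lasts 1/8 s, in which the tool goes at most 62.5 mm and 10.7 degrees, less where a joint would pass 70% of its speed; a pose out of reach is approached as far as the arm can. A call with a gripper value outside its range is refused whole. The fingers move at their own pace and stop on an object; the grip force is fixed at half the most. Time passes only in rows, so rows that repeat a pose let the fingers close. It gives the time, the measured TCP pose, the force, the opening and the grip force at its end, in the units of the state.
- readout.get_obs(): the state, without advancing time (a new reading comes with each control period).
- camera(name): name is "scene" or "top" or "wrist"; returns a dict with "pixels" (480x640x3 uint8, red, green, blue), "K" (3x3 intrinsics, pixels), "rvec" (rotation vector, rad) and "tvec" (3), from world to camera coordinates, as OpenCV has them. Camera axes: x right, y down, z forward; pixel columns grow to the right and rows downward; lengths in m; the calibration is good to about 2 mm. A picture is of the moment at which its call begins. There is no depth.
- bot.job_done(): hands the job in; it is judged then, once.
The state is a dict: "clock": time; "joint_pos": joint angles; "joint_vel": joint speeds; "tau": joint torques, N m; "eef_pos": TCP position; "tool_rot": TCP orientation; "ft_force": force on the tool from outside, world axes, zero at the start; "ft_torque": the same for the moment, N m; "grip_width": finger opening in m; "grasp_force": force on a finger pad.
Only numpy, scipy, OpenCV 4.12 (cv2) and the standard library are available. Lean on these libraries where they do the work, as an engineer would, in place of code of your own. Each camera call takes 0.05 s, during which the arm holds its last target. There are 200 camera calls.

TASK

On the blue bench mat a wooden saddle block has been left lying on its round back with its hollow facing up, where it rocks at the least touch. Steady it, turn it onto the flat foot planed on its round side, and leave it standing still on that foot, on the mat. Leave the half-round block beside it and the other saddle block, which already stands on its foot, where they are.

Things in the scene. Friction and masses are not known exactly. Their poses are not given: they have to be found in the camera images.
- saddle_centre (a point): Centre of the wooden saddle block on the mat (mm): round, radius 40, 50 thick (along its y, flat end faces), with a 42x50 foot planed flat on the round, 34 below this point along its z, and a hollow of radius 34 that ends 3.5 from here. Standing: z up, hollow to -x and up. Lying: point 40 above mat, top 70, foot towards the robot; needs -64 deg about its y; past -45 it falls on its foot. 80-170 g.
- halfround_centre (a point): Bystander: a plain solid half-round block of the same wood, 68 mm wide, 34 mm high, 70 mm long, already lying on its flat side on the mat, left or right of the saddle block. The point lies 17 mm above its flat side, in its middle; y along its length, z up.
- twin_centre (a point): Bystander: a second saddle block of the same shape and size (mm), already standing on its foot on the bench beyond one end of the mat. Point and axes as for the first one.
- mat: Blue bench mat, fixed, 260 mm (x) by 400 mm (y), 4 mm thick; origin at the centre of its underside, at bench height; z up. A loose tin, 60 mm across and 80 mm high, stands on the bench beyond one end of it.
Things that resemble listed ones, but are neither listed nor needed, are in the scene too. Leave any orange or yellow look-alike of the part that bears saddle_centre alone.

How it is judged:
At the end, for the whole second after the job is handed in: The saddle block stands on its flat foot, upright within 10 degrees and at rest, its centre point 26 to 42 mm above the top of the mat and within the mat's outline; the half-round block and the other saddle block have not been shifted by more than 20 mm (angle between saddle_centre's own z axis and vertical below 0.175 rad and z of saddle_centre in the frame of mat between 0.03 and 0.046 m and x of saddle_centre in the frame of mat between -0.13 and 0.13 m and y of saddle_centre in the frame of mat between -0.2 and 0.2 m and linear speed of saddle below 0.02 m/s and angular speed of saddle below 0.2 rad/s); the robot touches nothing.
It fails at once if the half-round block is shifted more than 20 mm (distance of halfround_centre from where it was at the start of the episode above 0.02 m).
It fails at once if the standing saddle block is shifted more than 20 mm (distance of twin_centre from where it was at the start of the episode above 0.02 m).
It also fails if it takes over 40 s, if anything falls off the work surface, if the arm or the gripper's body presses on something with over 40 N, if the wrist force passes 120 N, or if a joint passes its speed limit or range.

## Working session

There is one attempt and no reset: what is moved stays moved. The work goes in short steps, Python scripts to look and compute and a tool call to move; the robot and the scene stay as the last step left them, time stands still between calls to the robot, and variables do not carry over. Pictures are saved under pics/ and viewed, at most 10 in all, crops included, and the job is handed in when it is done.

Besides the shell and the picture viewer there is one more tool, called after "Call:" as name(argument=value, ...), one argument or row to a line, values as JSON. jog_arm: Moves the arm, as the interface text tells. Its arguments: {"type":"object","properties":{"motion":{"type":"array"}},"required":["motion"]}

```bash
mkdir -p pics; cat > h.py <<'E'
import numpy as np, cv2
from workcell import readout, camera, bot
def snap(n,f=None):
    c=camera(n)
    if f: cv2.imwrite('pics/'+f,c['pixels'][:,:,::-1])
    return c
def ray(c,uv):
    R=cv2.Rodrigues(np.array(c['rvec'],float))[0]; t=np.array(c['tvec'],float).ravel()
    d=R.T@np.linalg.inv(c['K'])@np.array([uv[0],uv[1],1.]); return -R.T@t,d
def onz(c,uv,z):
    o,d=ray(c,uv); return o+d*(z-o[2])/d[2]
def proj(c,p): return cv2.projectPoints(np.array(p,float).reshape(-1,1,3),np.array(c['rvec'],float),np.array(c['tvec'],float),np.array(c['K'],float),None)[0].reshape(-1,2)
E
python3 - <<'E'
from h import *
a=snap('top','top1.png');b=snap('scene','scene1.png')
print(readout.get_obs(),bot.tcp_to_grasp)
for c in(a,b):print(ray(c,(320,240)))
E
```

```text
{'clock': 0.1, 'joint_pos': array([-1.23004210e+00,  2.41312133e-01,  3.83800624e-03,  1.33520442e+00,
       -1.03716108e-05,  1.57079757e+00]), 'joint_vel': array([ 0.00158758, -0.00182849,  0.0025135 , -0.00089948,  0.00061167,
       -0.00047773]), 'tau': array([ 1.05760279e-03, -3.73138618e+01,  2.53009701e+01,  1.08376236e-02,
       -1.07487719e-05,  9.47466276e-06]), 'eef_pos': array([ 0.16690305, -0.47070818,  0.23050673]), 'tool_rot': array([ 9.85520564e-01,  1.69553331e-01, -1.64680369e-04, -9.26604741e-04]), 'ft_force': array([ 0.9636079 , -0.40312769, -0.61145389]), 'ft_torque': array([ 0.02547428,  0.03716737, -0.00522356]), 'grasp_force': 0.0, 'grip_width': 0.08549679693149852} 0.0187
(array([0.48202831, 0.01322606, 1.28739707]), array([ 0.06261124,  0.00263986, -0.99813503]))
(array([ 1.04725405, -0.7003962 ,  1.11325143]), array([-0.36857879,  0.5240798 , -0.76781461]))
```

View pics/top1.png

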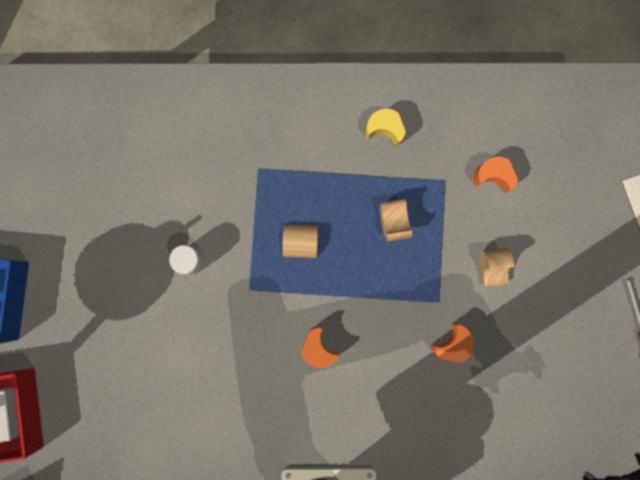

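View pics/scene1.png

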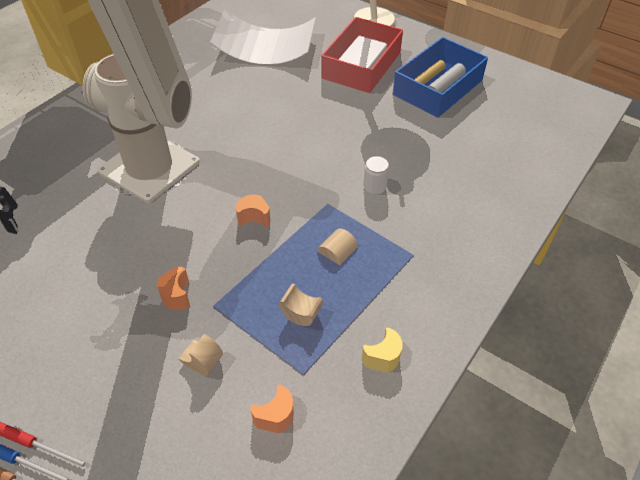

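Candidates in the top view are: wood saddle on the mat (397,220); wood half-round on the mat (300,241); wood twin off the mat (497,267); orange look-alikes (497,174), (455,343) and (320,348); yellow (386,126). I choose (397,220): it is wood, on the mat and has its hollow up. I'll check that in a close crop.

```bash
python3 - <<'E'
from h import *
a=snap('top');b=snap('scene')
A=cv2.resize(a['pixels'][180:260,350:440],None,fx=4.4,fy=4.4,interpolation=3)
B=cv2.resize(b['pixels'][270:340,260:340],None,fx=5,fy=5,interpolation=3)
B=cv2.resize(B,(400,352))
cv2.imwrite('pics/crop.png',np.hstack([A[:352],B])[:,:,::-1])
for n,c,bx in(('top',a,(360,190,430,255)),('scene',b,(265,270,340,340)),('half',a,(270,210,335,270)),('twin',a,(470,240,525,295))):
    h=cv2.cvtColor(c['pixels'],cv2.COLOR_RGB2HSV); m=cv2.inRange(h,(8,50,70),(25,255,255))
    k=np.zeros_like(m);k[bx[1]:bx[3],bx[0]:bx[2]]=m[bx[1]:bx[3],bx[0]:bx[2]]
    q=max(cv2.findContours(k,0,2)[0],key=cv2.contourArea); r=cv2.minAreaRect(q); print(n,r,cv2.boundingRect(q))
    if c is a:
        for p in cv2.boxPoints(r): print(p,onz(c,p,.044 if n!='top' else .07))
for p in((258,169),(446,181),(439,302),(249,291)):print(onz(a,p,.004))
E
```

```text
top ((394.8467712402344, 219.24169921875), (38.8848876953125, 28.021026611328125), 79.87532806396484) (380, 199, 32, 42)
[377.63666 202.56494] [ 0.63354367 -0.09953206  0.07      ]
[405.2213 197.6391] [ 0.64340385 -0.1550962   0.07      ]
[412.0569  235.91846] [ 0.56621074 -0.16781348  0.07      ]
[384.47223 240.8443 ] [ 0.55644475 -0.11250924  0.07      ]
scene ((299.2135009765625, 305.9810791015625), (37.910404205322266, 34.22786331176758), 27.407575607299805) (279, 284, 44, 42)
half ((299.5, 241.0), (32.0, 35.0), 90.0) (282, 225, 36, 33)
[282. 225.] [0.59094337 0.09425009 0.044     ]
[317. 225.] [0.59080015 0.02260093 0.044     ]
[317. 257.] [0.52531125 0.02269311 0.044     ]
[282. 257.] [0.52545272 0.09405459 0.044     ]
twin ((496.69512939453125, 266.7560729980469), (37.87801742553711, 35.8902473449707), 83.6598129272461) (478, 248, 37, 40)
[476.7683  249.91461] [ 0.53911883 -0.30333591  0.044     ]
[512.439   245.95117] [ 0.54707021 -0.37632496  0.044     ]
[516.62195 283.59753] [ 0.47047895 -0.38283734  0.044     ]
[480.95123 287.56097] [ 0.46260154 -0.31018876  0.044     ]
[0.71416709 0.14828695 0.004     ]
[ 0.68758404 -0.25129921  0.004     ]
[ 0.43206023 -0.23215567  0.004     ]
[0.45575549 0.16559781 0.004     ]
```

View pics/crop.png

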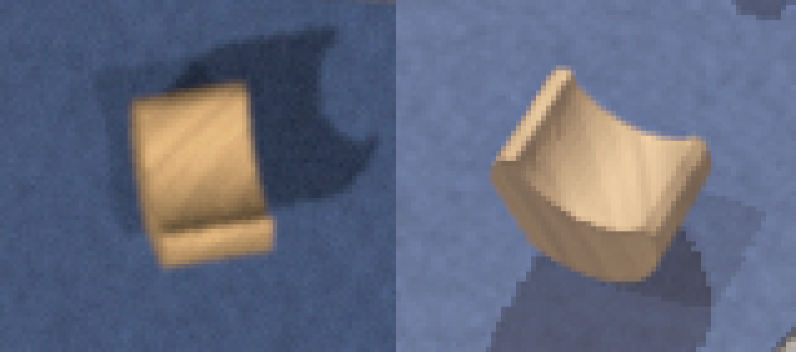

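The crop shows the wooden saddle on the mat with its hollow up. The near (robot-side) rim runs about (385,232)-(411,229) in top-image pixels, and the far rim about (380,203)-(406,199). The choice is confirmed.

```bash
python3 - <<'E'
from h import *
a=snap('top');b=snap('scene')
f=lambda x,y:(350+x/4.4,180+y/4.4)
P=[onz(a,f(*p),z) for p,z in(((155,232),.074),((266,217),.074),((163,268),.044),((275,249),.044),((132,100),.063),((245,83),.063))]
for p in P:print(p.round(4),proj(b,p).round(1))
d=P[1]-P[0];print('yaw of -y axis',np.degrees(np.arctan2(d[1],d[0])), np.linalg.norm(d))
R=cv2.Rodrigues
from scipy.spatial.transform import Rotation as Q
print(Q.from_quat(readout.get_obs()['tool_rot']).as_matrix().round(3))
E
```

```text
[ 0.5724 -0.1138  0.074 ] [[295.5 281.3]]
[ 0.5791 -0.1642  0.074 ] [[283.4 299. ]]
[ 0.5579 -0.1204  0.044 ] [[288.6 288.4]]
[ 0.5666 -0.1726  0.044 ] [[276.8 306.8]]
[ 0.6341 -0.105   0.063 ] [[321.7 295.6]]
[ 0.6418 -0.157   0.063 ] [[310.  314.5]]
yaw of -y axis -82.40506073884875 0.05087908796143431
[[ 0.942  0.334 -0.   ]
 [ 0.334 -0.942  0.001]
 [-0.    -0.001 -1.   ]]
```

Call:
jog_arm(
  motion=[
    {"x": 60,"y": -19,"z": 0,"spin": 2,"fingers": 0.75},
    {"x": 120,"y": -39,"z": 0,"spin": 4,"fingers": 0.75},
    {"x": 180,"y": -58,"z": 0,"spin": 6,"fingers": 0.75},
    {"x": 240,"y": -78,"z": 0,"spin": 8,"fingers": 0.75},
    {"x": 300,"y": -97,"z": 0,"spin": 12,"fingers": 0.75},
    {"x": 360,"y": -117,"z": 0,"spin": 12,"fingers": 0.75},
    {"x": 420,"y": -136,"z": 0,"spin": 12,"fingers": 0.75},
    {"x": 475,"y": -154,"z": 0,"spin": 12,"fingers": 0.75},
  ],
)

```text
clock: 1.3
eef_pos: [0.5648, -0.1659, 0.2313]
tool_rot: [0.998, 0.066, 0.0, 0.0]
ft_force: [0.4, -1.2, -1.0]
grip_width: 0.0105
grasp_force: 0.0
```

Call:
jog_arm(
  motion=[
    {"x": 30,"y": -15,"z": 40,"fingers": 0.75},
    {"x": 44,"y": -23,"z": 80,"fingers": 0.75},
    {"x": 44,"y": -23,"z": 100,"fingers": 0.75},
    {"x": 44,"y": -23,"z": 100,"fingers": 0.75},
  ],
)

```text
validation failed for argument at $.mo...
```

```bash
python3 - <<'E'
from h import *
w=snap('wrist','w1.png');o=readout.get_obs();print(o['eef_pos'],o['ft_force'],o['grip_width'])
print(proj(w,[o['eef_pos'],(.5757,-.139,.074),(.638,-.131,.063)]))
c=snap('scene');cv2.imwrite('pics/s2.png',cv2.resize(c['pixels'][200:360,200:400],None,fx=3,fy=3)[:,:,::-1])
E
```

```text
[ 0.57042873 -0.16043521  0.23016166] [5.15689241 1.67909723 0.57559506] 0.010484534960546629
[[311.33161529 280.21540722]
 [293.2886818  205.4813687 ]
 [292.98515453 133.87754808]]
```

View pics/w1.png

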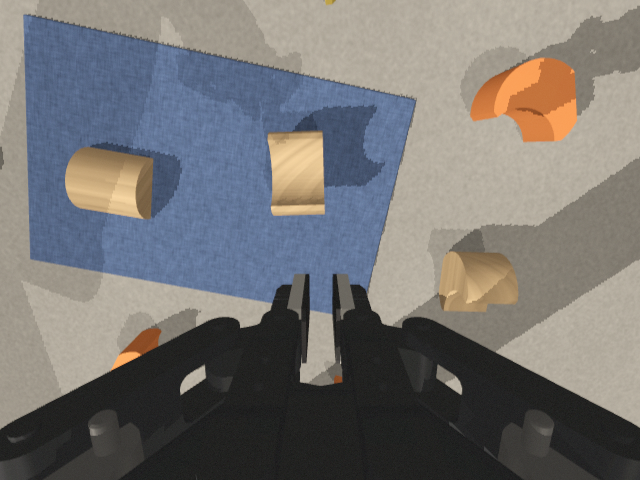

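View pics/s2.png

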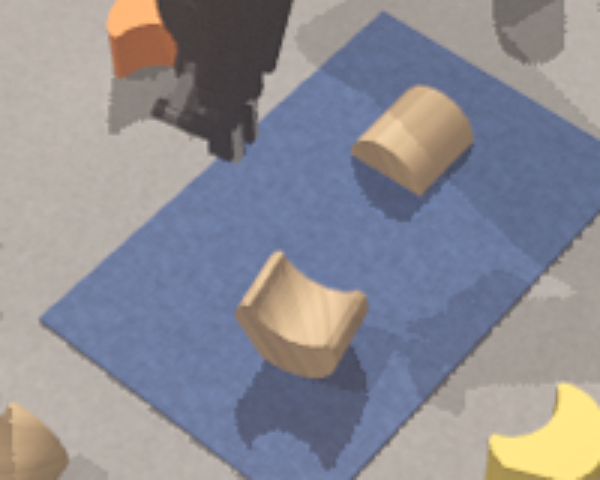

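The wrist view shows the saddle at (297,172), well aligned with the fingers: near rim at row 210, far rim at row 133. The last move was refused, so I'm repeating it with every key filled in.

Call:
jog_arm(
  motion=[
    {"x": 30,"y": -15,"z": 40,"spin": 0,"fingers": 0.75},
    {"x": 44,"y": -23,"z": 80,"spin": 0,"fingers": 0.75},
    {"x": 44,"y": -23,"z": 100,"spin": 0,"fingers": 0.75},
    {"x": 44,"y": -23,"z": 100,"spin": 0,"fingers": 0.75},
  ],
)

```text
clock: 1.9
eef_pos: [0.6019, -0.1386, 0.1289]
tool_rot: [0.998, 0.066, -0.003, -0.001]
ft_force: [-1.6, -0.1, 0.6]
grip_width: 0.0107
grasp_force: 0.0
```

```bash
python3 - <<'E'
from h import *
w=snap('wrist','w2.png');o=readout.get_obs();print(o['eef_pos'],o['ft_force'],o['grip_width'])
print(proj(w,[o['eef_pos'],(.5757,-.139,.074),(.638,-.131,.063)]))
E
```

```text
[ 0.60309543 -0.13900898  0.13076377] [-0.25790187  0.19781007  1.29849092] 0.010655123806980091
[[322.61018311 293.3300101 ]
 [316.64716449 294.01493088]
 [316.86131646 194.42439068]]
```

View pics/w2.png

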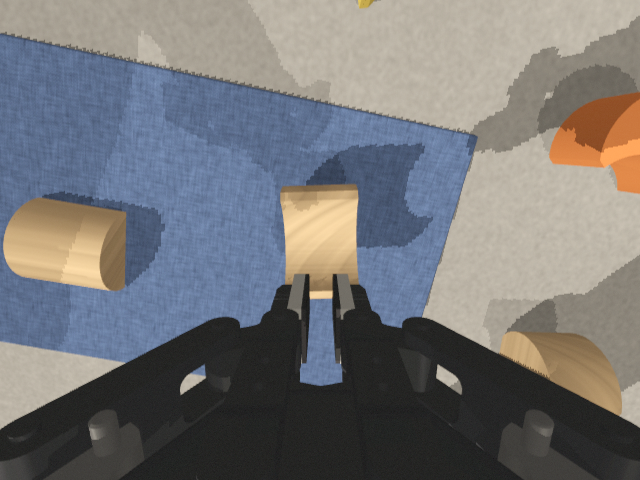

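The wrist view shows the fingers centred on the block (column 320), with the tips level with the near rim. I'll descend into the hollow and make light contact with the near rim.

Call:
jog_arm(
  motion=[
    {"x": 0,"y": 0,"z": 30,"spin": 0,"fingers": 0.75},
    {"x": 0,"y": 0,"z": 55,"spin": 0,"fingers": 0.75},
    {"x": 0,"y": 0,"z": 66,"spin": 0,"fingers": 0.75},
    {"x": 0,"y": 0,"z": 66,"spin": 0,"fingers": 0.75},
    {"x": -6,"y": 0,"z": 66,"spin": 0,"fingers": 0.75},
    {"x": -12,"y": 0,"z": 66,"spin": 0,"fingers": 0.75},
    {"x": -18,"y": 0,"z": 67,"spin": 0,"fingers": 0.75},
    {"x": -22,"y": 0,"z": 69,"spin": 0,"fingers": 0.75},
  ],
)

```text
clock: 2.95
eef_pos: [0.5817, -0.1418, 0.0626]
tool_rot: [0.998, 0.066, 0.0, 0.0]
ft_force: [-0.1, 0.1, 0.9]
grip_width: 0.0107
grasp_force: 0.0
```

```bash
python3 - <<'E'
from h import *
o=readout.get_obs();print(o['eef_pos'],o['ft_force'],o['grip_width'])
c=snap('scene');cv2.imwrite('pics/s3.png',cv2.resize(c['pixels'][220:340,220:370],None,fx=4,fy=4)[:,:,::-1])
E
```

```text
[ 0.58173484 -0.14176886  0.0626258 ] [-0.08333798  0.07997135  0.85978228] 0.010746872415673455
```

View pics/s3.png

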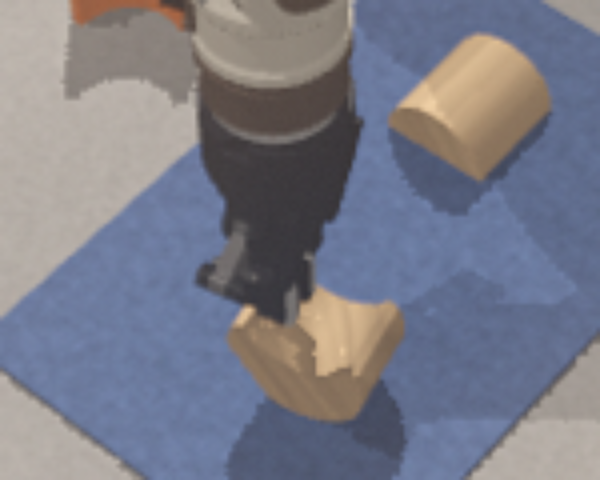

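The fingers are in the hollow at about (280,315) in the crop, against the near rim, and the block has started to turn. I'll keep rolling it towards the robot along the computed arc.

Call:
jog_arm(
  motion=[
    {"x": -6,"y": 0,"z": 4,"spin": 0,"fingers": 0.75},
    {"x": -12,"y": 0,"z": 8,"spin": 0,"fingers": 0.75},
    {"x": -18,"y": 0,"z": 12,"spin": 0,"fingers": 0.75},
    {"x": -24,"y": 0,"z": 16,"spin": 0,"fingers": 0.75},
    {"x": -30,"y": 0,"z": 19,"spin": 0,"fingers": 0.75},
    {"x": -37,"y": 0,"z": 20,"spin": 0,"fingers": 0.75},
    {"x": -43,"y": 0,"z": 19,"spin": 0,"fingers": 0.75},
    {"x": -46,"y": 0,"z": 18,"spin": 0,"fingers": 0.75},
  ],
)

```text
clock: 4.0
eef_pos: [0.5362, -0.1478, 0.0446]
tool_rot: [0.998, 0.066, 0.0, 0.0]
ft_force: [0.9, 0.0, -0.2]
grip_width: 0.0107
grasp_force: 0.0
```

```bash
python3 - <<'E'
from h import *
o=readout.get_obs();print(o['eef_pos'],o['ft_force'],o['grip_width'])
c=snap('scene');cv2.imwrite('pics/s4.png',cv2.resize(c['pixels'][220:340,220:370],None,fx=4,fy=4)[:,:,::-1])
E
```

```text
[ 0.53618838 -0.14777412  0.04455719] [ 0.88204506  0.00788791 -0.16335715] 0.010679763538418638
```

View pics/s4.png

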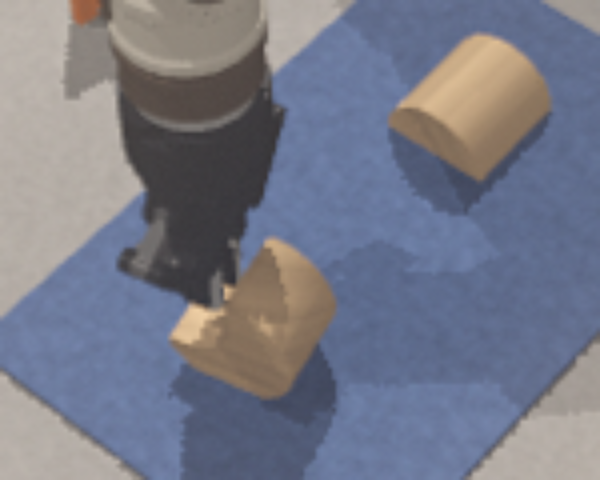

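The block has rolled onto its foot or nearly so: far rim on top at (275,240) in the crop, hollow facing the robot, fingers clear of the far rim. I'll lift up and slightly towards the robot.

Call:
jog_arm(
  motion=[
    {"x": 0,"y": 0,"z": -4,"spin": 0,"fingers": 0.75},
    {"x": -3,"y": 0,"z": -9,"spin": 0,"fingers": 0.75},
    {"x": -8,"y": 0,"z": -16,"spin": 0,"fingers": 0.75},
    {"x": -18,"y": 0,"z": -26,"spin": 0,"fingers": 0.75},
    {"x": -40,"y": 0,"z": -50,"spin": 0,"fingers": 0.75},
    {"x": -90,"y": 0,"z": -90,"spin": 0,"fingers": 0.75},
    {"x": -140,"y": 0,"z": -130,"spin": 0,"fingers": 0.75},
    {"x": -150,"y": 0,"z": -140,"spin": 0,"fingers": 0.75},
  ],
)

```text
clock: 5.05
eef_pos: [0.3861, -0.1678, 0.1871]
tool_rot: [0.998, 0.065, 0.002, 0.001]
ft_force: [1.6, -0.3, 0.8]
grip_width: 0.0107
grasp_force: 0.0
```

```bash
python3 - <<'E'
from h import *
o=readout.get_obs();print(o['eef_pos'],o['ft_force'])
c=snap('scene');t=snap('top')
L=cv2.resize(c['pixels'][240:340,230:330],None,fx=4,fy=4);T=cv2.resize(t['pixels'][190:290,350:450],None,fx=4,fy=4)
cv2.imwrite('pics/s5.png',np.hstack([L,T])[:,:,::-1])
E
```

```text
[ 0.38610878 -0.16780535  0.18711427] [ 1.56267286 -0.2776425   0.82969581]
```

View pics/s5.png

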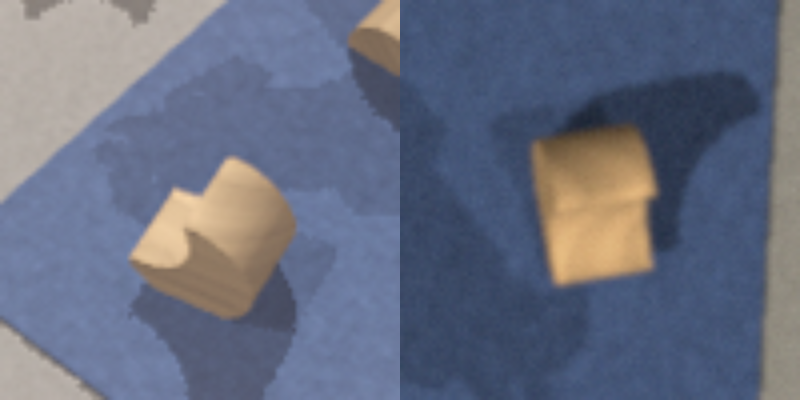

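It looks upright: far rim on top, hollow facing the robot and up. I'll check it by triangulating the two rims, and confirm it is at rest.

```bash
python3 - <<'E'
from h import *
c=snap('scene');t=snap('top')
def tri(u,v):
    (o,d),(p,e)=ray(t,u),ray(c,v); s=np.linalg.lstsq(np.c_[d,-e],p-o,rcond=None)[0]
    a,b=o+d*s[0],p+e*s[1]; return (a+b)/2,np.linalg.norm(a-b)
r=[tri(*x) for x in(((388,241.75),(288,279.25)),((414.25,238.75),(277.5,298)),((389,261.25),(274.5,287.5)),((413.25,257),(263.25,305.5)))]
for x in r:print(x[0].round(4),round(x[1],4))
v=(r[0][0]+r[1][0]-r[2][0]-r[3][0])/2;print(v,'slope',np.degrees(np.arctan2(v[2],np.hypot(*v[:2]))),np.linalg.norm(v))
for i in range(8): n=snap('top')
d=lambda a,b:np.abs(a['pixels'].astype(int)-b['pixels'])[190:290,350:450].mean()
print('diff',d(t,n))
h0=cv2.imread('pics/top1.png')[:,:,::-1]
print('half/twin change',[np.abs(n['pixels'].astype(int)-h0)[b:b+50,a:a+60].mean() for a,b in((272,215),(470,243),(20,100))])
E
```

```text
[ 0.5551 -0.1187  0.073 ] 0.0018
[ 0.5633 -0.1698  0.0705] 0.0073
[ 0.5188 -0.1252  0.0204] 0.0045
[ 0.5276 -0.1758  0.0188] 0.0047
[0.03604201 0.00630214 0.0521621 ] slope 54.95245614888539 0.0637152104738008
diff 2.4022666666666668
half/twin change [np.float64(15.283777777777777), np.float64(17.630111111111113), np.float64(2.163)]
```

The rim-to-rim slope is 55° against 54° expected, and the width is 64 mm against 63 mm. The block is still to within image noise and lies well inside the mat. Handing in.

```bash
python3 -c "
from h import *
print(bot.job_done())"
```

```text
the job is handed in; nothing more can be done
None
```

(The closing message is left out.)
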